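Lock the loaded kit tray

TASK

On the electrical training bench, swing the yellow keeper bar of the loaded kit tray (the one holding a contactor and two breakers) shut over its parts until it clicks into the catch, then let go. Leave the bar of the empty tray open as it is.

Things in the scene. Friction and masses are not known exactly. Their poses are not given: they have to be found in the camera images.
- keeper (a joint): Angle (rad) of the loaded tray's keeper bar: 0 = shut, grows as it opens, clockwise seen from above; starts at 0.8 to 1.3. It swings level on an upright pin and stays where it is left. Near shut its nose meets a sprung ball in the grey catch post: 4 to 5 N at the knob carries it over the click at about 0.08, then the ball draws it to within about 0.02 of 0. Firm stop at -0.04.
- keeper_knob (a point): Centre, half-way up, of the red round upright knob (24 mm across, 40 mm tall) on the loaded tray's yellow bar, 140 mm from the hinge axis. The bar (20 wide, 12 thick) has its top 20 mm below this point, 90 mm above the bench, and ends 52 mm beyond the knob. Catch post: 73 mm beyond the shut knob, 92 mm high. White tray 110 x 175 mm, fixed; the loose parts in it are under 70 mm high, below the bar.
- keeper_hinge (a point): Point on the upright hinge axis of the loaded tray's bar, at the height of the bar's top (90 mm above the bench). Apart from the knob nothing on the tray stands over 92 mm high.
- spare_keeper_knob (a point): Centre of the same red knob on the bar of the other, identical but empty tray, open beside the loaded one and to be left as it is. Which tray is on the left varies.

How it is judged:
At the end, for the whole second after the job is handed in: The loaded tray's keeper bar rests seated in its catch (within 0.05 rad of shut), and the empty tray's bar is still open where it was (its knob within 30 mm of its start) (value of joint keeper between -0.05 and 0.05 rad and velocity of joint keeper between -0.1 and 0.1 rad/s and distance of spare_keeper_knob from where it was at the start of the episode below 0.03 m); the robot touches nothing.
It fails at once if the empty tray's keeper bar is moved (its knob more than 30 mm from its start) (distance of spare_keeper_knob from where it was at the start of the episode above 0.03 m).
It also fails if it takes over 30 s, if anything falls off the work surface, if the arm or the gripper's body presses on something with over 40 N, if the wrist force passes 120 N, or if a joint passes its speed limit or range.

ROBOT

A 6-joint arm with a two-finger parallel gripper is mounted at the origin on the work surface. World frame = base frame: x ahead of the robot, y to its left, z up, the work surface at z = 0. Lengths are in m, angles in rad, forces in N, time in s.
With the tool pointing down it reaches from about 0.4 to 0.925 m from the base axis. Payload 3.4 kg.
Tool frame: the origin (TCP) lies at the very end of the fingers, on their centre line; the grasp point (between the pads) lies 19 mm behind it (arm.pinch_z is the distance from the TCP to the grasp point, in m); z points along the fingers, y is the direction in which the jaws open and shut (so a half turn about z gives the same grasp; the last joint's range is limited). The gripper opens to 85 mm and grips with 20 to 120 N. Pads are 22 mm wide; open, the fingers measure 114 mm over their backs; the gripper's body (76 mm by 85 mm) begins 54 mm behind the grasp point. The pads swing forward as they close: fully open they stand 13 mm farther back than shut.
Start: joints at [-1.234, 0.307, 1.506, -0, 1.328, -0.073], TCP at [0.23, -0.527, 0.231] pointing down, gripper open.
Joint ranges: [-3.12, 3.12], [-1.05, 2.28], [0.14, 2.33], [-1.42, 4.57], [0.1, 2.73], [-2.68, 2.68]. Speed limits (rad/s): [2.57, 2.57, 3.14, 3.14, 3.14, 3.14].

INTERFACE

Orientations are given as a rotation vector (axis times angle).
In Python, from plant import arm gives the robot as it stands. The module is installed in compiled form; this text tells all that it offers.
- The arm moves only by the tool carry_out, never from a script. Its argument "targets" is a list of rows, each an object of numbers: "dx", "dy", "dz": the shift along the tool's x, y, z in mm; "rx", "ry", "rz": the turn, a rotation vector about the tool's x, y, z in degrees. In form: [{"dx": .., "dy": .., "dz": .., "rx": .., "ry": .., "rz": ..}, ...]. A call has 1 to 12 rows; each row shifts and turns the pose as measured when the row begins, along the tool's axes as they then stand; what a row does not reach is not made up. A row lasts 1/8 s, in which the tool goes at most 62.5 mm and 10.7 degrees, less where a joint would pass 70% of its speed; a pose out of reach is approached as far as the arm can. A call is refused whole if a number of a shift passes 62.5 or a number of a turn 10.7, either way. A call with a gripper value outside its range is refused whole. "hand" is the gripper's target within -1 to 1 (shut at 1, half-way at 0, fully open at -1), set as the call begins (left out, the last holds). The fingers move at their own pace and stop on an object; "newtons" is the grip in N (left out, the last holds). Time passes only in rows, so rows that do not move let the fingers close. It gives the time, the measured TCP pose, the force and the opening at its end, in the units of the state.
- arm.observe(): the state, without advancing time (a new reading comes with each control period).
- arm.capture(name): name is "side" or "top"; returns (picture, depth): 400x640x3 uint8, red, green, blue; 400x640 float32, m along the optical axis (not along the pixel's ray), 0 where there is no reading.
- arm.camera_info(name): a dict with "fx", "fy", "cx", "cy" (pixels), "pose" (4x4, takes a point from camera to world coordinates). Camera axes: x right, y up, looking along -z (the intrinsics and any distortion apply to the point x, -y, -z); pixel columns grow to the right and rows downward; lengths in m; the calibration is good to about 2 mm. A picture is of the moment at which its call begins. camera_info takes no time and is no camera call.
- arm.finish_job(): hands the job in, once; it reports no verdict.
The state is a dict: "time_s": time; "qpos": joint angles; "qvel": joint speeds; "tau": joint torques, N m; "eef_pos": TCP position; "tcp_rot": TCP orientation; "wrist_force": force on the tool from outside, world axes, zero at the start; "moment": the same for the moment, N m; "finger_gap": finger opening in m.
Only numpy, scipy, OpenCV 4.12 (cv2) and the standard library are available. Lean on these libraries where they do the work, as an engineer would, in place of code of your own. Each camera call takes 0.05 s, during which the arm holds its last target. There are 200 camera calls.

## Working session

There is one attempt and no reset: what is moved stays moved. The work goes in short steps, Python scripts to look and compute and a tool call to move; the robot and the scene stay as the last step left them, time stands still between calls to the robot, and variables do not carry over. Pictures are saved under pics/ and viewed, about 8 in all and at most 12, crops included, and the job is handed in when it is done.

Besides the shell and the picture viewer there is one more tool, called after "Call:" as a command line: name --argument value ..., lists and objects as JSON in quotes. carry_out: Moves the arm, as the interface text tells. Its arguments: {"type":"object","properties":{"targets":{"type":"array"},"hand":{"type":"number"},"newtons":{"type":"number"}},"required":["targets"]}

```bash
mkdir -p pics; cat > h.py <<'E'
import numpy as np, cv2
from plant import arm
def cast(name,u,v,z):
    c=arm.camera_info(name);P=np.array(c["pose"])
    d=P[:3,:3]@np.array([(u-c["cx"])/c["fx"],-(v-c["cy"])/c["fy"],-1]);o=P[:3,3]
    return o+d*(z-o[2])/d[2]
def blobs(img,lo,hi,amin=30):
    h=cv2.cvtColor(img,cv2.COLOR_RGB2HSV);m=cv2.inRange(h,lo,hi)
    n,l,s,c=cv2.connectedComponentsWithStats(m)
    return [(c[i].round(1),s[i]) for i in range(1,n) if s[i][4]>=amin],l
E
python3 - <<'E'
from h import *
print({k:v for k,v in arm.camera_info("top").items()})
print({k:v for k,v in arm.camera_info("side").items()})
for n in("top","side"):
    im,d=arm.capture(n);cv2.imwrite(f"pics/{n}0.png",im[:,:,::-1]);np.savez(f"pics/{n}0.npz",im=im,d=d)
    for nm,lo,hi in(("red",(0,150,80),(6,255,255)),("red2",(172,150,80),(180,255,255)),("yel",(20,130,100),(35,255,255))):
        for c,s in blobs(im,lo,hi)[0]: print(n,nm,c,s,cast(n,*c,.11 if nm!="yel" else .09).round(3))
print(arm.observe())
E
```

```text
{'fx': 475.98693014945127, 'fy': 475.98693014945127, 'cx': 323.2793985682012, 'cy': 194.05159561845875, 'pose': array([[ 2.38702398e-02,  9.76914152e-01, -2.12294491e-01,
         4.40405530e-01],
       [-9.99715065e-01,  2.33310499e-02, -5.04490481e-03,
         1.05326501e-02],
       [ 2.46144783e-05,  2.12354424e-01,  9.77192713e-01,
         9.70762400e-01],
       [ 0.00000000e+00,  0.00000000e+00,  0.00000000e+00,
         1.00000000e+00]])}
{'fx': 370.7832752553505, 'fy': 370.7832752553505, 'cx': 313.9801206864096, 'cy': 194.60714795550825, 'pose': array([[ 0.99248231,  0.04836544, -0.11242616,  0.54019574],
       [-0.12133598,  0.50903107, -0.85215313, -0.5565499 ],
       [ 0.01601365,  0.85938824,  0.5110728 ,  0.48052169],
       [ 0.        ,  0.        ,  0.        ,  1.        ]])}
top red [487.2  96.3] [476  91  22  12 115] [ 0.829 -0.298  0.11 ]
top red [452.9  99.5] [441  93  23  14 115] [ 0.82  -0.231  0.11 ]
top red [201.1 280.1] [193 275  18  12 157] [0.465 0.229 0.11 ]
top red [416.9 279.7] [411 274  13  12 130] [ 0.475 -0.155  0.11 ]
top yel [192.1 245.4] [17
[... 525 characters left out ...]
 [205 289  29  19 231] [ 0.458 -0.171  0.09 ]
{'time_s': 0.1, 'qpos': array([-1.23350142e+00,  3.07530470e-01,  1.50754347e+00,  1.50312297e-06,
        1.32840626e+00, -7.35242732e-02]), 'qvel': array([ 0.00064021, -0.00354535, -0.00116005,  0.00028552,  0.00160266,
       -0.00220968]), 'tau': array([ 6.22212629e-04, -4.58528852e+01, -2.52608228e+01, -5.08233745e-05,
        5.47982680e-03,  7.85052237e-06]), 'eef_pos': array([ 0.2293893 , -0.52657801,  0.2304544 ]), 'tcp_rot': array([-3.07371668e+00, -6.40402611e-01,  3.87398342e-04]), 'wrist_force': array([-0.06368888,  0.87133996,  0.5672303 ]), 'moment': array([ 0.00084605,  0.00904719, -0.03287665]), 'finger_gap': 0.08539430955184088}
```

View pics/top0.png

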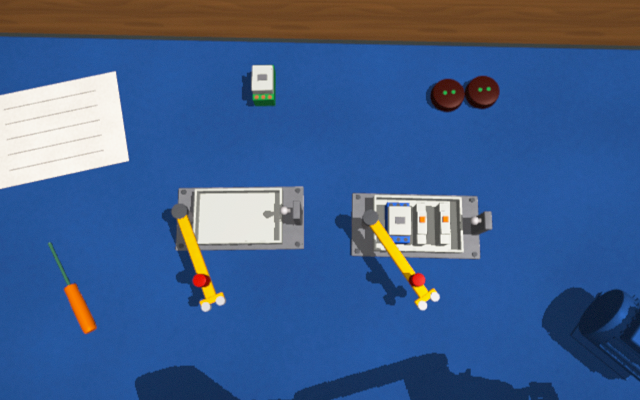

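View pics/side0.png

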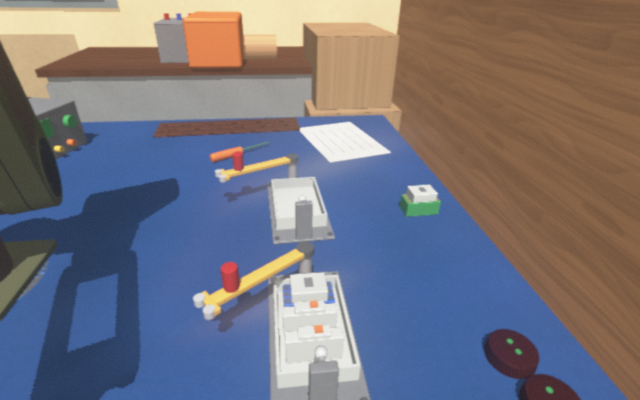

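Both views agree: the loaded tray is the right-hand one (top view: hinge about (371,217), knob (417,280), catch (482,221)). The empty tray is on the left, with its knob at (201,280). I'll push the knob with closed fingers.

```bash
cat > g.py <<'E'
from h import *
from scipy.spatial.transform import Rotation as Ro
H=cast("top",371,217,.095)[:2]
C=cast("top",488,221,.092)[:2]   # catch post
def rel(p):  # world goal -> tool shift mm
    s=arm.observe();return (Ro.from_rotvec(s["tcp_rot"]).inv().apply(np.array(p)-s["eef_pos"])*1e3).round(0)
def face():
    x=Ro.from_rotvec(arm.observe()["tcp_rot"]).as_matrix()[:,0];return np.degrees(np.arctan2(x[1],x[0]))
def ang(p): 
    v=p-H;return np.arctan2(-v[0],-v[1])
E
python3 - <<'E'
from g import *
K=np.array([.4745,-.1535])
print(H,C,"R",np.linalg.norm(K-H),"ang",ang(K),"shutdir",ang(C),"Cdist",np.linalg.norm(C-H))
for e in [(181,192),(303,187),(178,250),(303,248),(354,194),(479,197),(353,258),(479,258)]: print(e,cast("top",*e,.01).round(3))
th=ang(K);t=np.array([np.cos(th),-np.sin(th)])
A=K-t*.055;print("approach",A,"face",face(),"rel",rel([*A,.2]))
E
```

```text
[ 0.58904175 -0.07488365] [ 0.58720211 -0.29349518] R 0.138925671583586 ang 0.9692866316178765 shutdir 0.008414922147650725 Cdist 0.2186192630402333
(181, 192) [0.646 0.31  0.01 ]
(303, 187) [0.663 0.058 0.01 ]
(178, 250) [0.527 0.305 0.01 ]
(303, 248) [0.537 0.054 0.01 ]
(354, 194) [ 0.651 -0.048  0.01 ]
(479, 197) [ 0.651 -0.306  0.01 ]
(353, 258) [ 0.519 -0.047  0.01 ]
(479, 258) [ 0.525 -0.3    0.01 ]
approach [ 0.44337617 -0.10815348] face 23.53817705356711 rel [ 363. -298.   31.]
```

Call:
carry_out --targets '[{"rz": 10.2}, {"rz": 10.2}, {"rz": 10.2}, {"rz": 10.2}, {"rz": 10.2}, {"rz": 0}]' --hand 1 --newtons 40

```text
invalid input
```

```bash
python3 - <<'E'
from g import *
s=arm.observe();print(s["time_s"],s["qpos"].round(2),s["eef_pos"],s["finger_gap"],face(),rel([.443,-.108,.2]),rel([.443,-.108,.098]))
E
```

```text
0.1 [-1.23  0.31  1.51  0.    1.33 -0.07] [ 0.2293893  -0.52657801  0.2304544 ] 0.08539430955184088 23.53817705356711 [ 363. -298.   31.] [ 363. -298.  133.]
```

Perhaps every row needs all six numbers.

Call:
carry_out --targets '[{"dx": 0, "dy": 0, "dz": 0, "rx": 0, "ry": 0, "rz": 10.2}, {"dx": 0, "dy": 0, "dz": 0, "rx": 0, "ry": 0, "rz": 10.2}, {"dx": 0, "dy": 0, "dz": 0, "rx": 0, "ry": 0, "rz": 10.2}, {"dx": 0, "dy": 0, "dz": 0, "rx": 0, "ry": 0, "rz": 10.2}, {"dx": 0, "dy": 0, "dz": 0, "rx": 0, "ry": 0, "rz": 10.2}, {"dx": 0, "dy": 0, "dz": 0, "rx": 0, "ry": 0, "rz": 0}]' --hand 1 --newtons 40

```text
time_s: 0.85
eef_pos: [0.2285, -0.5241, 0.227]
tcp_rot: [-3.034, 0.785, 0.008]
wrist_force: [0.4, -0.2, 0.4]
finger_gap: 0.0002
```

```bash
python3 - <<'E'
from g import *
s=arm.observe();print(s["time_s"],s["qpos"].round(2),s["eef_pos"],s["finger_gap"],face(),rel([.443,-.108,.2]),rel([.443,-.108,.098]))
E
```

```text
0.85 [-1.23  0.31  1.51  0.    1.33  0.84] [ 0.2285336  -0.52412892  0.22704555] 0.00017203961648736186 -29.00785001750395 [ -14. -468.   30.] [ -13. -467.  132.]
```

Call:
carry_out --targets '[{"dx": -1, "dy": -47, "dz": 1, "rx": 0, "ry": 0, "rz": 0}, {"dx": -1, "dy": -47, "dz": 1, "rx": 0, "ry": 0, "rz": 0}, {"dx": -1, "dy": -47, "dz": 1, "rx": 0, "ry": 0, "rz": 0}, {"dx": -1, "dy": -47, "dz": 1, "rx": 0, "ry": 0, "rz": 0}, {"dx": -1, "dy": -47, "dz": 1, "rx": 0, "ry": 0, "rz": 0}, {"dx": -1, "dy": -47, "dz": 1, "rx": 0, "ry": 0, "rz": 0}, {"dx": -1, "dy": -47, "dz": 1, "rx": 0, "ry": 0, "rz": 0}, {"dx": -2, "dy": -47, "dz": 1, "rx": 0, "ry": 0, "rz": 0}, {"dx": -2, "dy": -47, "dz": 1, "rx": 0, "ry": 0, "rz": 0}, {"dx": -2, "dy": -45, "dz": 1, "rx": 0, "ry": 0, "rz": 0}, {"dx": 0, "dy": 0, "dz": 0, "rx": 0, "ry": 0, "rz": 0}]'

```text
time_s: 2.22
eef_pos: [0.4433, -0.0936, 0.2183]
tcp_rot: [-3.048, 0.725, 0.006]
wrist_force: [-0.5, -0.7, 0.1]
finger_gap: -0.0002
```

```bash
python3 - <<'E'
from g import *
s=arm.observe();print(s["time_s"],s["qpos"].round(2),s["eef_pos"],face(),rel([.443,-.108,.2]),rel([.443,-.108,.098]))
E
```

```text
2.225 [-0.31  0.15  1.76  0.01  1.23  1.73] [ 0.44329593 -0.0935718   0.21825091] -26.75046378837987 [ 6. 13. 18.] [  7.  14. 120.]
```

Call:
carry_out --targets '[{"dx": 0, "dy": 5, "dz": 35, "rx": 0, "ry": 0, "rz": 0}, {"dx": 0, "dy": 5, "dz": 35, "rx": 0, "ry": 0, "rz": 0}, {"dx": 0, "dy": 4, "dz": 30, "rx": 0, "ry": 0, "rz": 0}, {"dx": 0, "dy": 0, "dz": 15, "rx": 0, "ry": 0, "rz": 0}, {"dx": 0, "dy": 0, "dz": 0, "rx": 0, "ry": 0, "rz": 0}]'

```text
time_s: 2.85
eef_pos: [0.4365, -0.1088, 0.1008]
tcp_rot: [-3.056, 0.703, 0.002]
wrist_force: [0.0, 1.4, 0.0]
finger_gap: 0.0001
```

```bash
python3 - <<'E'
from g import *
s=arm.observe();print(s["time_s"],s["eef_pos"],s["wrist_force"].round(1),face())
n="top";im,d=arm.capture(n);t=cv2.resize(im[150:350,300:560,::-1],None,fx=2,fy=2)
im,d=arm.capture("side");u=cv2.resize(im[200:400,160:420,::-1],None,fx=1,fy=1)
cv2.imwrite("pics/a1.png",np.hstack([t,cv2.copyMakeBorder(u,0,200,0,0,0)]))
# pusher centre for bar angle th
for th in(.97,.8,.6,.4,.25,.15,.08,.0):
    k=H-.14*np.array([np.sin(th),np.cos(th)]);p=k-.023*np.array([np.cos(th),-np.sin(th)]);print(th,p.round(3),rel([*p,.1]))
E
```

```text
2.85 [ 0.43645984 -0.1087949   0.10080912] [0.  1.4 0. ] -25.92390074323715
0.97 [ 0.461 -0.135] [32. 13.  2.]
0.8 [ 0.473 -0.156] [52. 27.  2.]
0.6 [ 0.491 -0.177] [78. 38.  2.]
0.4 [ 0.513 -0.195] [106.  44.   2.]
0.25 [ 0.532 -0.205] [127.  45.   2.]
0.15 [ 0.545 -0.21 ] [141.  44.   2.]
0.08 [ 0.555 -0.213] [151.  42.   2.]
0.0 [ 0.566 -0.215] [162.  39.   2.]
```

View pics/a1.png

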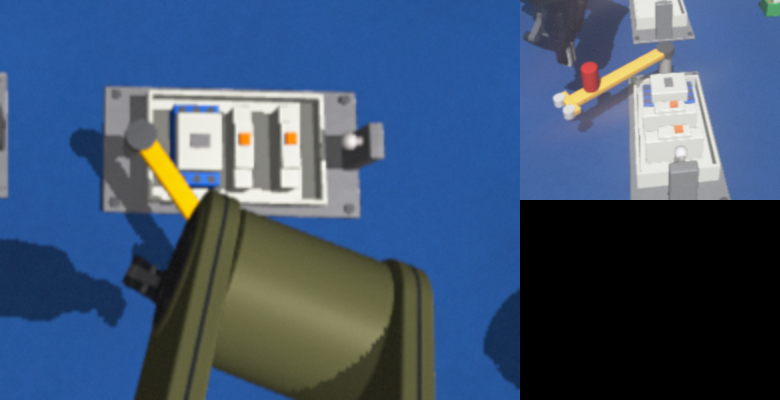

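Side crop shows the fingertips behind the knob (fingers at about (570,55), knob at (590,75)), and the top view is blocked by the arm. Next I push along the arc.

Call:
carry_out --targets '[{"dx": 15, "dy": 7, "dz": 0, "rx": 0, "ry": 0, "rz": 0}, {"dx": 12, "dy": 6, "dz": 0, "rx": 0, "ry": 0, "rz": 0}, {"dx": 12, "dy": 7, "dz": 0, "rx": 0, "ry": 0, "rz": 0}, {"dx": 13, "dy": 7, "dz": 0, "rx": 0, "ry": 0, "rz": 0}, {"dx": 13, "dy": 6, "dz": 0, "rx": 0, "ry": 0, "rz": 0}, {"dx": 13, "dy": 5, "dz": 0, "rx": 0, "ry": 0, "rz": 0}, {"dx": 14, "dy": 3, "dz": 0, "rx": 0, "ry": 0, "rz": 0}, {"dx": 14, "dy": 3, "dz": 0, "rx": 0, "ry": 0, "rz": 0}]'

```text
time_s: 3.95
eef_pos: [0.5208, -0.2022, 0.1046]
tcp_rot: [-3.057, 0.703, -0.011]
wrist_force: [0.8, -0.5, 0.5]
finger_gap: 0.0001
```

```bash
python3 - <<'E'
from g import *
s=arm.observe();print(s["time_s"],s["eef_pos"],s["wrist_force"].round(1),face())
for n in("side",):
    im,d=arm.capture(n);cv2.imwrite("pics/a2.png",cv2.resize(im[200:400,160:420,::-1],None,fx=2,fy=2))
    for c,q in blobs(im,(172,150,80),(180,255,255))[0]: p=cast(n,*c,.11);print(c,q,p,ang(p[:2]),np.linalg.norm(p[:2]-H))
for th in(.4,.25,.15,.08,.0):
    k=H-.14*np.array([np.sin(th),np.cos(th)]);p=k-.023*np.array([np.cos(th),-np.sin(th)]);print(th,p.round(3),rel([*p,.1]))
E
```

```text
3.95 [ 0.52081031 -0.20222094  0.10458452] [ 0.8 -0.5  0.5] -25.906992059578325
0.4 [ 0.513 -0.195] [-13.  -4.   5.]
0.25 [ 0.532 -0.205] [ 8. -3.  5.]
0.15 [ 0.545 -0.21 ] [23. -4.  5.]
0.08 [ 0.555 -0.213] [32. -6.  5.]
0.0 [ 0.566 -0.215] [43. -9.  5.]
```

View pics/a2.png

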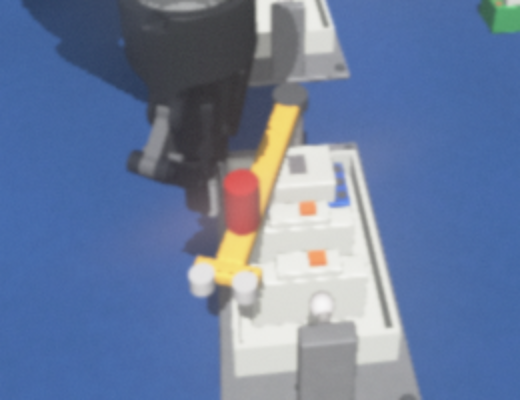

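Knob at about (242,200) in the crop, bar about 0.35 rad open, fingers still behind the knob. Continuing.

Call:
carry_out --targets '[{"dx": 9, "dy": -1, "dz": 3, "rx": 0, "ry": 0, "rz": 0}, {"dx": 8, "dy": -1, "dz": 2, "rx": 0, "ry": 0, "rz": 0}, {"dx": 7, "dy": -2, "dz": 0, "rx": 0, "ry": 0, "rz": 0}, {"dx": 7, "dy": -2, "dz": 0, "rx": 0, "ry": 0, "rz": 0}, {"dx": 0, "dy": 0, "dz": 0, "rx": 0, "ry": 0, "rz": 0}]'

```text
time_s: 4.62
eef_pos: [0.551, -0.2109, 0.0987]
tcp_rot: [-3.059, 0.701, 0.001]
wrist_force: [0.6, -1.2, 0.0]
finger_gap: 0.0002
```

```bash
python3 - <<'E'
from g import *
s=arm.observe();print(s["time_s"],s["eef_pos"],s["wrist_force"].round(1),face())
for n in("side",):
    im,d=arm.capture(n);cv2.imwrite("pics/a3.png",cv2.resize(im[200:400,160:420,::-1],None,fx=2,fy=2))
for th in(.15,.08,.0,-.03):
    k=H-.14*np.array([np.sin(th),np.cos(th)]);p=k-.023*np.array([np.cos(th),-np.sin(th)]);print(th,p.round(3),rel([*p,.1]))
E
```

```text
4.625 [ 0.55099962 -0.2108957   0.09867787] [ 0.6 -1.2  0. ] -25.82786685869941
0.15 [ 0.545 -0.21 ] [-5.  2. -1.]
0.08 [ 0.555 -0.213] [ 5. -0. -1.]
0.0 [ 0.566 -0.215] [16. -3. -1.]
-0.03 [ 0.57  -0.216] [20. -4. -1.]
```

View pics/a3.png

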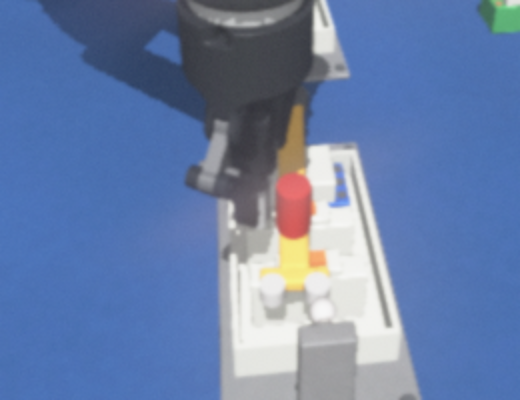

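The fork nose (270–320,285) is just short of the sprung ball (320,310). Slow final push.

Call:
carry_out --targets '[{"dx": 5, "dy": -1, "dz": 0, "rx": 0, "ry": 0, "rz": 0}, {"dx": 5, "dy": -2, "dz": 0, "rx": 0, "ry": 0, "rz": 0}, {"dx": 4, "dy": -1, "dz": 0, "rx": 0, "ry": 0, "rz": 0}, {"dx": 4, "dy": -1, "dz": 0, "rx": 0, "ry": 0, "rz": 0}]'

```text
time_s: 5.18
eef_pos: [0.5682, -0.2134, 0.0985]
tcp_rot: [-3.059, 0.701, 0.007]
wrist_force: [-10.1, 1.7, 5.4]
finger_gap: 0.0
```

```bash
python3 - <<'E'
from g import *
s=arm.observe();print(s["time_s"],s["eef_pos"],s["wrist_force"].round(1),rel([.566,-.215,.1]))
im,d=arm.capture("side");cv2.imwrite("pics/a4.png",cv2.resize(im[200:400,160:420,::-1],None,fx=2,fy=2))
E
```

```text
5.175 [ 0.56820792 -0.21337011  0.09851285] [-10.1   1.7   5.4] [-1.  2. -1.]
```

View pics/a4.png

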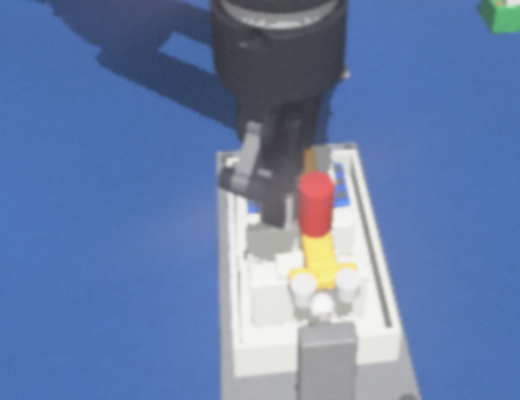

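The ball now sits between the two fork rollers (302 and 348, ball 321,303), with about 10 N at the stop. Backing off and lifting.

Call:
carry_out --targets '[{"dx": -10, "dy": 5, "dz": 0, "rx": 0, "ry": 0, "rz": 0}, {"dx": -20, "dy": 10, "dz": 0, "rx": 0, "ry": 0, "rz": 0}, {"dx": -20, "dy": 10, "dz": 0, "rx": 0, "ry": 0, "rz": 0}, {"dx": 0, "dy": 0, "dz": -40, "rx": 0, "ry": 0, "rz": 0}, {"dx": 0, "dy": 0, "dz": -40, "rx": 0, "ry": 0, "rz": 0}, {"dx": -20, "dy": 30, "dz": -30, "rx": 0, "ry": 0, "rz": 0}, {"dx": 0, "dy": 45, "dz": -10, "rx": 0, "ry": 0, "rz": 0}, {"dx": 0, "dy": 45, "dz": 0, "rx": 0, "ry": 0, "rz": 0}, {"dx": 0, "dy": 45, "dz": 0, "rx": 0, "ry": 0, "rz": 0}, {"dx": 0, "dy": 45, "dz": 0, "rx": 0, "ry": 0, "rz": 0}, {"dx": 0, "dy": 0, "dz": 0, "rx": 0, "ry": 0, "rz": 0}]'

```text
time_s: 6.6
eef_pos: [0.399, -0.4022, 0.2239]
tcp_rot: [3.06, -0.698, 0.013]
wrist_force: [-0.2, 0.6, 0.1]
finger_gap: 0.0001
```

```bash
python3 - <<'E'
from g import *
s=arm.observe();print(s["time_s"],s["eef_pos"],s["wrist_force"].round(1))
im,d=arm.capture("top")
for nm,lo,hi in(("red",(0,150,80),(6,255,255)),("yel",(20,130,100),(35,255,255))):
    for c,q in blobs(im,lo,hi)[0]:
        p=cast("top",*c,.11 if nm=="red" else .09);print(nm,c,p.round(3),"ang",ang(p[:2]).round(3))
t=im[:,:,::-1].copy();u=arm.capture("side")[0][200:400,160:420,::-1]
cv2.imwrite("pics/a5.png",np.vstack([t[150:350],np.pad(u,((0,0),(0,380),(0,0)))]))
E
```

```text
6.6 [ 0.39901054 -0.40215389  0.22387259] [-0.2  0.6  0.1]
red [487.3  96.1] [ 0.829 -0.298  0.11 ] ang -0.822
red [452.9  99.2] [ 0.821 -0.231  0.11 ] ang -0.978
red [448.6 215.4] [ 0.593 -0.216  0.11 ] ang -0.027
red [201.1 280. ] [0.466 0.229 0.11 ] ang 2.756
yel [460.7 218.8] [ 0.59  -0.243  0.09 ] ang -0.009
yel [408.8 217.7] [ 0.59  -0.146  0.09 ] ang -0.017
yel [192.1 245.4] [0.529 0.255 0.09 ] ang 2.961
yel [209.6 294.1] [0.441 0.216 0.09 ] ang 2.673
```

View pics/a5.png

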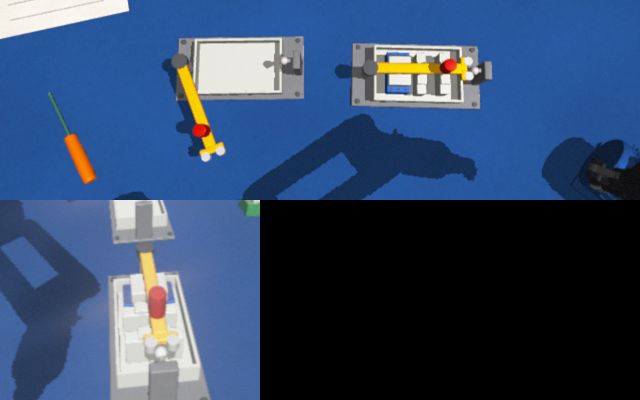

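The loaded bar is shut: it lies straight from the hinge (371,67 in the crop) to the catch, with the ball in its fork. The empty tray's knob has not moved (201,280). The arm is clear, so I'm handing in.

```bash
python3 -c "
from plant import arm
print(arm.finish_job())"
```

```text
the job is handed in; nothing more can be done
None
```

The loaded (right-hand) tray's keeper bar is shut and clicked into its catch. I pushed its knob round with closed fingers, then backed the arm away and handed the job in at about 6.7 s.

- **Bar seated:** after I let go, the pictures put the bar at about -0.01 to -0.03 rad, with the ball in its nose fork. The -0.03 is the knob reading taken with an assumed height. Either way it is within the 0.05 rad limit.
- **Empty tray:** its knob moved less than 1 mm between the first and last pictures.
- **Forces:** the wrist force read about 10 N at the end of the push, against the stop, and about 0.6 N once clear.

One move call was refused early on because its rows did not list all six numbers; nothing moved. No other check failed or disagreed. The hand-in reported no verdict.

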